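# Zero the height dial, then draw the scale staff to its second stop and hold it

## Robot

A 6-joint arm with a two-finger parallel gripper is mounted at the origin on a cart in front of the work surface, level with it; the furniture and walls round the work are solid. World frame = base frame: x ahead of the robot, y to its left, z up, the work surface at z = 0. Lengths are in mm, angles in rad, forces in N, time in s.
With the tool pointing down it reaches from about 350 to 975 mm from the base axis. Payload 7.1 kg.
Tool frame: the origin (TCP) lies on the front face of the gripper's body, between the roots of the fingers; the fingertips stand 80 mm ahead of it and the grasp point (between the pads) lies 61 mm ahead of it (env.tips_ahead is the distance from the TCP to the fingertips, in mm); z points along the fingers, y is the line along which they close (so a half turn about z gives the same grasp; the last joint's range is limited). The gripper opens to 88 mm and grips with 3 to 60 N. Pads are 20 mm wide; open, the fingers measure 115 mm over their backs; the gripper's body (75 mm by 178 mm) begins 61 mm behind the grasp point.
Start: joints at [-1.331, 0.423, 1.63, -0, 1.089, -0.019], TCP at [159.969, -604.165, 302.675] pointing down, gripper open.
Joint ranges: [-3, 3], [-0.9, 2.11], [0.09, 2.58], [-1.31, 4.45], [0.11, 2.69], [-2.54, 2.54]. Speed limits (rad/s): [2.39, 2.39, 3.01, 3.14, 3.14, 3.14].

## Interface

Orientations are given as a unit quaternion [x, y, z, w].
In Python, from station import env, set_gripper, viewer, workorder gives the robot as it stands. Calls block until the motion is done:
- env.reach(position, orientation): joint-space move of the TCP to a pose.
- env.move_l(position, rot=None, rate=150, f_stop=None): straight line of the TCP; rot=None keeps the orientation; rate is the mean speed in mm/s. With f_stop (N) it stops when the force on the tool has changed by that much, and returns True; else False.
- env.move_joints(angles): joint-space move.
- set_gripper(opening): finger opening in mm; the grip force is fixed at half the most; returns when the fingers have stopped.
- env.hold(seconds).
- env.ik(position, orientation): joint angles nearest the present ones, or None.
- env.read_state(): the state.
- viewer.camera(name): name is "side" or "top"; returns the picture (400x640x3 uint8, blue, green, red); there is no depth.
- viewer.camera_params(name): a dict with "fx", "fy", "cx", "cy" (pixels), "pose" (4x4, takes a point from camera to world coordinates). Camera axes: x right, y up, looking along -z (the intrinsics and any distortion apply to the point x, -y, -z); pixel columns grow to the right and rows downward; lengths in mm; the calibration is good to about 2 mm. A picture is of the moment at which its call begins. camera_params takes no time and is no camera call.
A pose or a line that the arm cannot do raises env.IKError and nothing moves.
- workorder.sign_off(): hands the job in; it is judged then, once.
The state is a dict: "time_s": time; "qpos": joint angles; "dq": joint speeds; "tau": joint torques, N m; "tool_pos": TCP position; "orientation": TCP orientation; "force": force on the tool from outside, world axes, zero at the start; "wrist_torque": the same for the moment, N m; "width": finger opening in mm; "grip_force": force on a finger pad.
Only numpy, scipy, OpenCV 4.12 (cv2) and the standard library are available. Lean on these libraries where they do the work, as an engineer would, in place of code of your own. Each camera call takes 0.05 s, during which the arm holds its last target. There are 200 camera calls.

## Task

Ready the red-and-white telescoping scale staff for a photo of the find: while it is still fully down, turn the black knob of its height dial, in the grey box beside it, back anticlockwise to the zero stop. Then squeeze the red release button in the staff's black head and, keeping it pressed, draw the staff straight up past its first stop to its second stop, where it goes no further. Leave the small things around it where they stand, and finish while still holding the staff there, fully extended with the button pressed (it springs back if let go).

Things in the scene. Friction and masses are not known exactly. Their poses are not given: they have to be found in the camera images.
- staff_foot: Grey foot plate, 100 x 100 x 12 mm, fixed to the worktop, left or right of the dial box. Origin: centre of its underside; z up; its -x side roughly faces the robot. The staff stands upright at its middle; its outer tube, 27 mm thick with red and white bands, ends 100 mm above the worktop.
- head_grip (a point): Centre of the staff's black head, 34 (x) x 30 (y) x 46 mm high, axes as the foot's; 127 mm above the worktop with the staff down. The -x face has the red button, the plain +x face is 17 mm from the centre. Pinch it from above along x, one finger on each: 42 mm across with the button out, 37 mm with it in (the middle then lies 1.5 mm to -x of this point). Open fingers fit all round.
- release_face (a point): Centre of the outer face of the red release button (22 mm wide, 32 mm high), 25 mm to -x of head_grip when out. It moves in along +x of the foot.
- release (a joint): How far the red button is pressed in: 0 = out, 0.005 m = fully in. Sprung: 3 N to start it, 6 N fully in. While it is out, a steel hook under it is caught in the latch post and the staff cannot be raised; press it in by 3.5 mm or more before pulling and keep it in. A squeeze of 25 N or more gives a firm grip for the pull.
- staff_head (a joint): How far the staff's thin upper section (with the head) is drawn out of the middle section, straight up: 0 = down, 0.050 m = its stop, the FIRST stop. Sprung back with 3 to 4 N, plus about 1 N of weight.
- staff_mid (a joint): How far the thicker middle section is drawn up out of the outer tube: 0 = down, 0.060 m = its stop, the SECOND stop. It moves only once the upper section is at the first stop and the pull grows: sprung back with 7 to 8 N, plus about 2 N of weight. At the second stop the head has risen 110 mm in all and is solid against more pull.
- dial_grip (a point): Point on the axis of the dial's black knob, 68 mm above the worktop, at the height to grip; turns with the knob. The grip is an upright bar 42 mm long (point x), 14 mm thick (point y), top 7 mm above this point; under it a disc 44 mm wide (top 23 mm below this point) and a white scale disc 68 mm wide on the housing (housing top 37 mm below).
- dial (a joint): Knob angle, rad: 0 = hard zero stop, the bar along the box's x and the white line on its top (at its -x end) at the red zero mark on the box's -x side; grows clockwise seen from above. Starts 0.6 to 1.45 from zero; turn it anticlockwise to zero. Stays where left (friction 0.04 N m).
- find: Bystander: brown iron concretion, 38 x 41 x 23 mm, origin centre of underside. Stands behind the staff and the dial.
- sample_vial: Bystander: glass sample vial with cream cap, 24 mm wide, 58 mm high, origin centre of underside. Stands to the right of them.
- dish: Bystander: clear petri dish with brown fragments, 66 mm wide, 13 mm high, origin centre of underside. Lies at the front, on the left.
- latch_post (a point): Middle of the top of the dark steel latch post, 16 mm wide, in front (-x) of the outer tube, 83 mm above the worktop, 12 mm deep (foot x = -36 to -24 mm). Keep fingertips above it.
- dial_box: Grey housing of the staff's height dial, 78 x 78 x 31 mm, on a dark base sheet 96 x 96 x 3 mm, fixed to the worktop beside the staff. Origin: centre of its underside; z up; its -x side roughly faces the robot.

How it is judged (in metres and radians):
On the way, in this order (a step that is already met when the one before it is completed fails the run):
1. the dial is turned back to its zero stop while the staff is still down (value of joint dial below 0.05 rad and value of joint each of staff_head, staff_mid below 0.006 m), for 0.2 s.
2. the red button is pressed in, the dial still at zero (value of joint release above 0.0035 m and value of joint dial below 0.07 rad), for 0.1 s.
3. the staff is drawn past its first stop with the button kept in (all of step 2 and value of joint staff_head above 0.044 m and value of joint staff_mid above 0.01 m), for 0.05 s.
At the end, for the whole second after the job is handed in: The dial is within 0.07 rad of its zero stop; the upper section is within 4 mm of the first stop and the middle section within 5 mm of the second stop, at rest; the button is pressed in by more than 3.5 mm by the robot's fingers, which still hold the head (all of step 2 and value of joint staff_head above 0.046 m and value of joint staff_mid above 0.055 m and contact force between the fingers and release above 1 N and velocity of joint staff_mid between -0.01 and 0.01 m/s); the arm keeps its last pose, push and grip.
It fails at once if the brown concretion, the sample vial or the petri dish is shifted more than 15 mm (distance of any of find, sample_vial, dish from where it was at the start of the episode above 0.015 m).
It fails at once if the sample vial is tipped (angle between sample_vial's own z axis and vertical above 0.5 rad).
It also fails if it takes over 51 s, if anything falls off the work surface, if the arm or the gripper's body presses on something with over 40 N, if the wrist force passes 120 N, or if a joint passes its speed limit or range.

## Working session

There is one attempt and no reset: what is moved stays moved. The work goes in short steps, each a Python script; the robot and the scene stay as the last script left them, time stands still between calls to the robot, and variables do not carry over. Pictures are saved under pics/ and viewed, at most 10 in all, crops included, and the job is handed in when it is done.

```bash
mkdir -p pics; ls; python3 - <<'E'
from station import env, set_gripper, viewer, workorder
import cv2
for n in("top","side"):
    cv2.imwrite(f"pics/{n}0.png",viewer.camera(n)); p=viewer.camera_params(n); print(n,p)
s=env.read_state();print(s["time_s"],s["orientation"],s["width"])
E
```

```text
pics
top {'fx': 400.8292499887728, 'fy': 400.8292499887728, 'cx': 318.42006422522564, 'cy': 200.5290985003145, 'pose': array([[ 2.69701195e-02,  9.92088268e-01, -1.22611099e-01,
         4.21746256e+02],
       [-9.99635854e-01,  2.66586755e-02, -4.18020223e-03,
        -3.10806643e+02],
       [-8.78480074e-04,  1.22679192e-01,  9.92445991e-01,
         1.11039351e+03],
       [ 0.00000000e+00,  0.00000000e+00,  0.00000000e+00,
         1.00000000e+00]])}
side {'fx': 436.4940757377288, 'fy': 436.4940757377288, 'cx': 318.1149803839037, 'cy': 200.68678243753217, 'pose': array([[ 9.80445586e-01,  1.11892835e-01, -1.61884053e-01,
         3.51312893e+02],
       [-1.96162984e-01,  4.90057990e-01, -8.49331060e-01,
        -1.18484216e+03],
       [-1.57014865e-02,  8.64478548e-01,  5.02424426e-01,
         6.33482661e+02],
       [ 0.00000000e+00,  0.00000000e+00,  0.00000000e+00,
         1.00000000e+00]])}
0.1 [ 9.91641289e-01  1.29023488e-01 -6.98960655e-05 -6.99145711e-04] 87.98514372771156
```

View pics/top0.png

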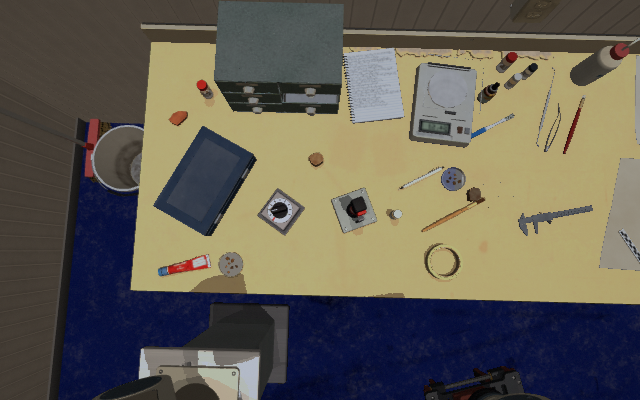

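View pics/side0.png

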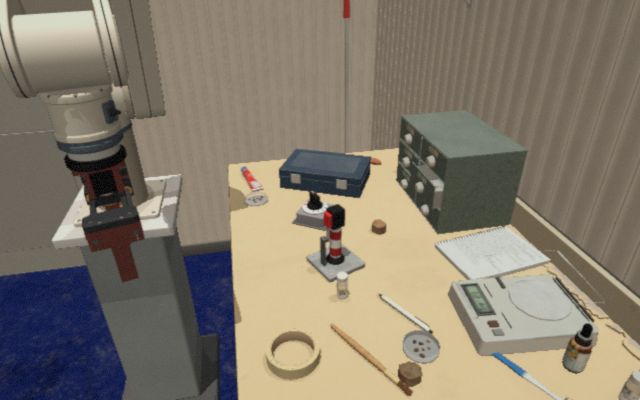

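The dial box is near top-view (280,211), the staff near (355,209), the vial at (396,214), the find at (316,159) and the dish at (231,264). I'll enlarge both views.

```bash
python3 - <<'E'
import cv2
a=cv2.imread("pics/top0.png")[155:255,250:410]; cv2.imwrite("pics/topc.png",cv2.resize(a,None,fx=5,fy=5,interpolation=cv2.INTER_CUBIC))
a=cv2.imread("pics/side0.png")[180:280,280:400]; cv2.imwrite("pics/sidec.png",cv2.resize(a,None,fx=6,fy=6,interpolation=cv2.INTER_CUBIC))
E
```

```text
(no output)
```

View pics/topc.png

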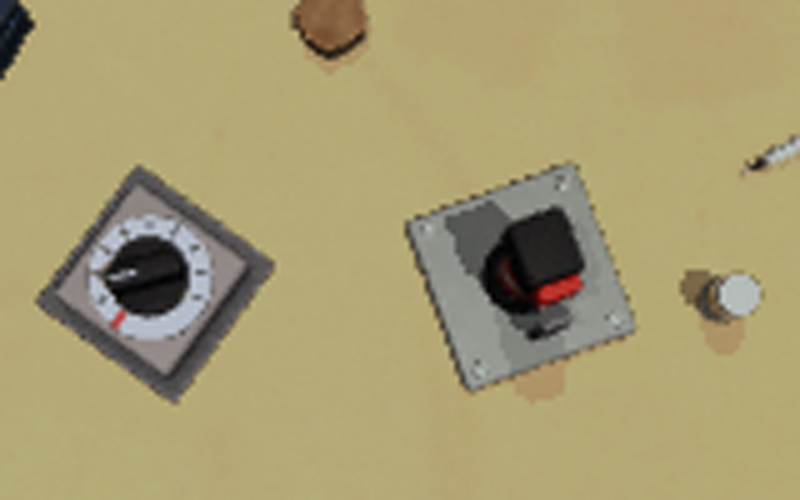

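View pics/sidec.png

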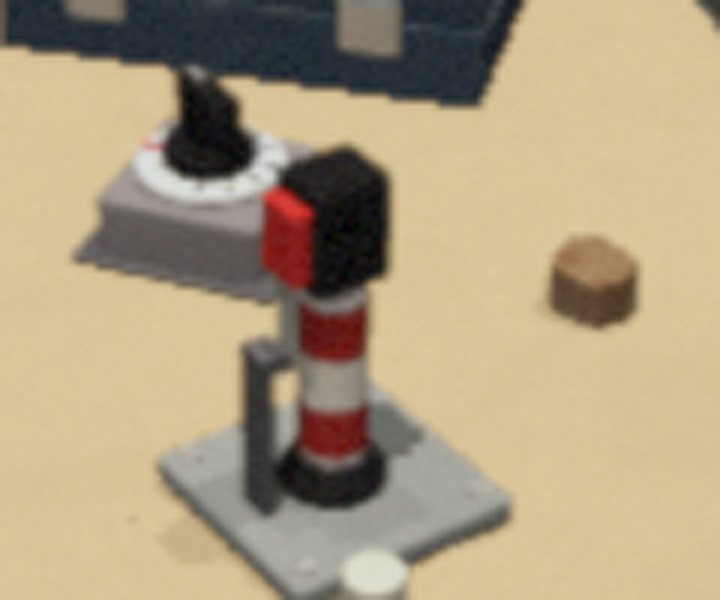

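```bash
cat > h.py <<'E'
from station import env, set_gripper, viewer, workorder
import numpy as np, cv2
from scipy.spatial.transform import Rotation as R
from scipy.optimize import least_squares
def proj(n,P):
    p=viewer.camera_params(n); T=np.array(p["pose"]); c=(np.atleast_2d(P)-T[:3,3])@T[:3,:3]
    return np.c_[p["cx"]+p["fx"]*c[:,0]/-c[:,2], p["cy"]+p["fy"]*c[:,1]/c[:,2]]
def pix(n,u):  # crop -> full
    o,f={"top":((250,155),5),"side":((280,180),6)}[n]
    return (np.array(u)+.5)/f-.5+o
def crop(n,p):
    o,f={"top":((250,155),5),"side":((280,180),6)}[n]
    return (p-o+.5)*f-.5
def pts(x,y,yaw,L):
    L=np.atleast_2d(L); c,s=np.cos(yaw),np.sin(yaw)
    return L@np.array([[c,s,0],[-s,c,0],[0,0,1]])+[x,y,0]
def down(yaw):  # tool z down, tool y (closing) along world direction yaw
    y=np.array([np.cos(yaw),np.sin(yaw),0]); z=np.array([0,0,-1.]); x=np.cross(y,z)
    return R.from_matrix(np.c_[x,y,z]).as_quat()
E
python3 - <<'E'
from h import *
def fit(obs,x0):
    f=lambda q:np.concatenate([(proj(n,pts(*q,L))-pix(n,U)).ravel() for n,L,U in obs])
    r=least_squares(f,x0); print(r.x.round(3),"res px",f(r.x).reshape(-1,2).round(1).tolist()); return r.x
sq=lambda h,z:[[h,h,z],[h,-h,z],[-h,-h,z],[-h,h,z]]
# order: +x+y,+x-y,-x-y,-x+y
ft=("top",sq(50,12),[(407,222),(573,163),(635,330),(470,390)])
fs=("side",[[50,-50,12],[-50,50,12]],[(510,503),(163,467)])
hs=("side",[[17,-15,150],[17,-15,104]],[(387,180),(385,285)])
fit([ft],[450,-380,.35]); F=fit([ft,fs],[450,-380,.35])
bt=("top",sq(48,3),[(140,167),(275,264),(177,402),(38,299)])
bs=("side",[[-48,-48,0]],[(76,258)])
B=fit([bt],[450,-200,-.65])
np.save("fb.npy",np.r_[F,B])
for n in("top","side"):
    f=dict(top=5,side=6)[n]; im=cv2.imread(f"pics/{n}c.png")
    def dr(q,L,c): 
        cv2.polylines(im,[crop(n,proj(n,pts(*q,L))).round().astype(np.int32)],True,c,1)
    dr(F,sq(50,12),(255,0,0))
    hd=lambda z:[[17,15,z],[17,-15,z],[-17,-15,z],[-17,15,z]]
    for z in(104,150): dr(F,hd(z),(0,255,0))
    dr(F,[[-25,11,111],[-25,-11,111],[-25,-11,143],[-25,11,143]],(255,255,0))
    dr(B,sq(48,3),(255,0,0)); dr(B,sq(39,34 if n=="x" else 31),(0,255,0))
    for a in(-.6,-.8,-1.0):
        dr((B[0],B[1],B[2]+a),[[21,7,75],[21,-7,75],[-21,-7,75],[-21,7,75]],(0,255*(a==-.8),255))
    cv2.imwrite(f"pics/{n}o.png",im)
E
```

```text
[ 5.34514e+02 -4.04373e+02  3.73000e-01] res px [[-0.4, -0.1], [0.3, -0.4], [0.7, 0.1], [-0.5, 0.4]]
[ 5.35593e+02 -4.05612e+02  3.75000e-01] res px [[0.0, -0.4], [0.7, -0.8], [1.2, -0.4], [0.0, 0.1], [0.5, -0.4], [-2.2, -1.7]]
[ 526.223 -203.418   -0.601] res px [[-0.0, -0.8], [0.7, -0.1], [-0.3, 0.3], [-0.3, 0.5]]
```

View pics/topo.png

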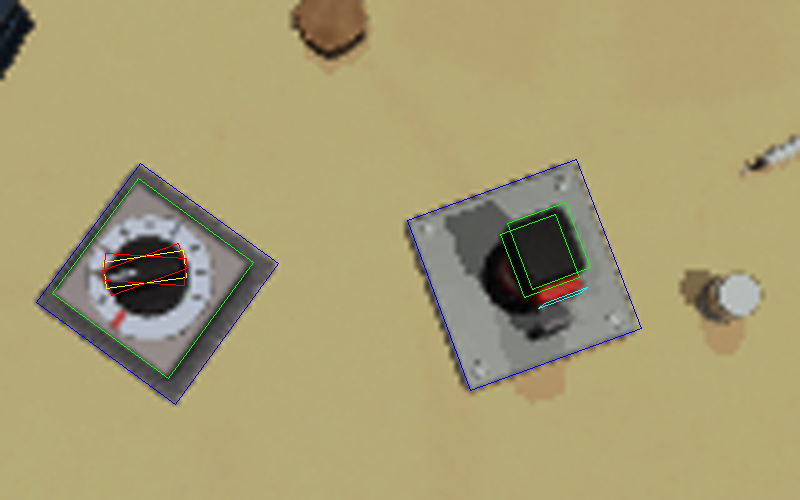

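View pics/sideo.png

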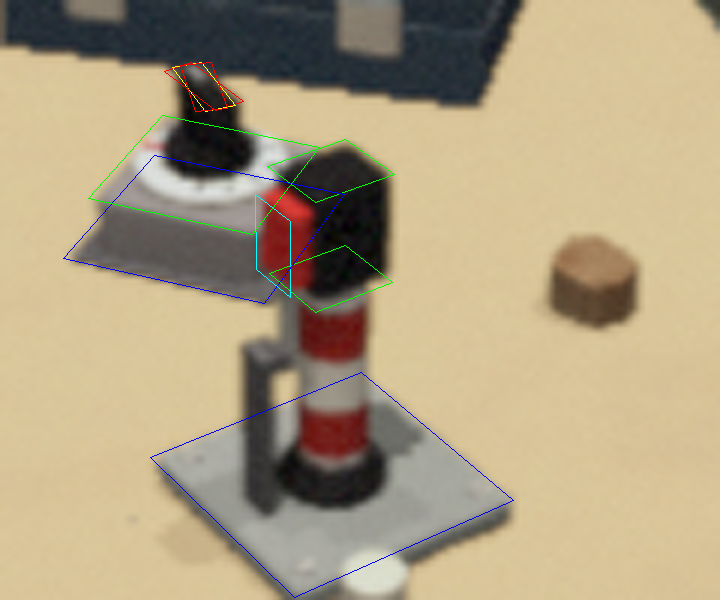

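The overlay matches the top view well. The side view is shifted about 1.5 px. I'll move above the dial and compare tip and knob directly.

```bash
cat > go1.py <<'E'
from h import *
F=np.load("fb.npy"); bx,by=527.5,-204.5
a=-.78; by0=F[5]+a; c=by0+np.pi/2
best=None
for k in(0,np.pi,-np.pi):
    q=env.ik([bx,by,303],down(c+k)); q2=env.ik([bx,by,129],down(c+k+.9))
    print(k,None if q is None else np.round(q,2),None if q2 is None else np.round(q2,2))
env.reach([bx,by,303],down(c)); set_gripper(50)
env.move_l([bx,by,172])
for n in("top","side"): cv2.imwrite(f"pics/{n}1.png",viewer.camera(n))
im=cv2.imread("pics/side1.png"); t=cv2.imread("pics/top1.png")
out=np.hstack([cv2.resize(im[150:270,270:390],(400,400),interpolation=2),cv2.resize(t[160:260,230:330],(400,400),interpolation=2)])
cv2.imwrite("pics/m1.png",out)
s=env.read_state(); print(s["time_s"],s["tool_pos"],s["width"],s["qpos"],s["force"])
# predicted pixel of tips midpoint & pads
u=np.array([np.cos(c),np.sin(c),0]); 
for n,o,f in(("side",(270,150),400/120),("top",(230,160),4)):
    P=np.array([s["tool_pos"]+[0,0,-80]]+0*np.zeros((1,3)))
    print(n,((proj(n,np.r_[P,P+25*u,P-25*u])-o+.5)*f).round())
E
python3 go1.py
```

```text
0 [-0.39  0.34  1.76 -0.    1.04 -0.58] [-0.39  0.59  1.85 -0.    0.7  -1.48]
3.141592653589793 None [-0.39  0.59  1.85 -0.    0.7   1.66]
-3.141592653589793 None [-0.39  0.59  1.85 -0.    0.7   1.66]
3.9333 [ 528.09837371 -204.75556786  173.06236128] 50.10333754599263 [-3.90896823e-01  5.18743113e-01  1.84106191e+00  2.76200905e-05
  7.79776547e-01 -5.80373881e-01] [-0.0073824  -0.14194506 -0.91048183]
side [[149. 128.]
 [178. 122.]
 [119. 135.]]
top [[195. 190.]
 [190. 152.]
 [201. 228.]]
```

View pics/m1.png

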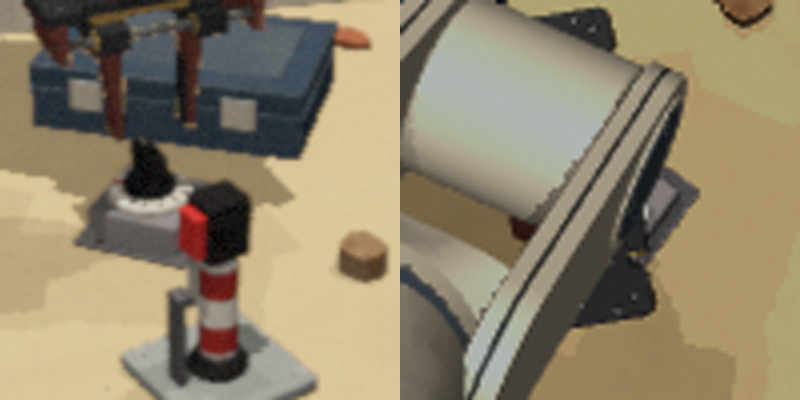

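Fingertips straddle the knob at about (115,137) and (190,125), with the bar at (150,143). The side camera has a bias of about 1.2 px, which accounts for the offset, so the estimates hold. Next I'll grip and turn.

```bash
cat > go2.py <<'E'
from h import *
F=np.load("fb.npy"); s=env.read_state(); p=s["tool_pos"].copy(); p[:]=[527.3,-204,130]
print(env.move_l(p,rate=80,f_stop=8)); set_gripper(10)
def st(m):
    s=env.read_state(); print(m,round(s["time_s"],2),np.round(s["tool_pos"],1),np.round(s["force"],1),np.round(s["wrist_torque"],2),round(s["width"],1),round(s["grip_force"],1),round(s["qpos"][5],3)); return s
s=st("grip"); q=np.array(s["qpos"])
for i in range(12):
    q[5]-=.1; env.move_joints(q); s=st(i)
    if abs(s["wrist_torque"][2])>1.0 or np.linalg.norm(s["force"][:2])>40: break
E
python3 go2.py
```

```text
False
grip 5.26 [ 526.8 -203.9  130.1] [-3.4  0.2  5.4] [0.03 0.49 0.  ] 13.8 29.9 -0.58
0 5.51 [ 526.9 -203.9  130.1] [-0.8  1.1  2. ] [ 0.09  0.04 -0.  ] 13.8 29.9 -0.677
1 5.76 [ 527.  -203.8  130.2] [-0.3  1.8  0.8] [ 0.22 -0.14  0.07] 14.0 29.9 -0.775
2 6.01 [ 527.1 -203.8  130.1] [ 1.1  1.4 -1.1] [ 0.38 -0.38  0.01] 14.0 29.9 -0.875
3 6.26 [ 527.2 -203.8  130.2] [ 2.7  3.1 -1.2] [ 0.66 -0.66  0.04] 14.0 29.9 -0.974
4 6.51 [ 527.3 -203.7  130.2] [ 2.9  4.1 -0.7] [ 0.81 -0.74  0.04] 13.9 29.9 -1.075
5 6.76 [ 527.3 -203.6  130.2] [ 3.1  5.1 -1.2] [ 0.91 -0.83 -0.02] 13.3 29.9 -1.175
6 7.01 [ 527.4 -203.5  130.2] [ 4.2  5.4 -0.9] [ 0.97 -0.81  0.04] 13.8 29.9 -1.275
7 7.26 [ 527.6 -203.5  130.2] [ 4.2  5.7 -2. ] [ 1.   -1.   -0.41] 14.1 30.1 -1.374
8 7.51 [ 527.9 -203.8  130.2] [ 5.9  4.5 -2.9] [ 0.77 -1.06 -0.8 ] 14.6 32.2 -1.474
9 7.76 [ 528.4 -204.2  130.2] [ 6.9  2.7 -6.5] [ 0.53 -1.36 -0.82] 16.8 32.8 -1.574
10 8.01 [ 528.1 -204.   130.2] [ 6.3  3.9 -4. ] [ 0.62 -1.24 -1.29] 18.9 40.6 -1.673
```

```bash
cat > go3.py <<'E'
from h import *
q=np.array(env.read_state()["qpos"]); q[5]=-1.41; env.move_joints(q); set_gripper(50)
p=env.read_state()["tool_pos"]; env.move_l([p[0],p[1],290],rate=200)
x,y,yaw=535.3,-405.3,.374
c,s=np.cos(yaw),np.sin(yaw); t=[x-3*c,y-3*s]   # middle with button out: 4 mm to -x
for k in(0,np.pi,-np.pi):
    print(k,env.ik([*t,188],down(yaw+k)),env.ik([*t,310],down(yaw+k)))
env.reach([*t,290],down(yaw)); set_gripper(80); env.move_l([*t,245])
for n in("top","side"): cv2.imwrite(f"pics/{n}2.png",viewer.camera(n))
im=cv2.imread("pics/side2.png"); tt=cv2.imread("pics/top2.png")
cv2.imwrite("pics/m2.png",np.hstack([cv2.resize(im[130:250,270:390],(480,480),interpolation=2),cv2.resize(tt[180:240,250:290],(320,480),interpolation=2)]))
st=env.read_state(); print(st["time_s"],st["tool_pos"],st["force"])
for h in(80,):
  P=st["tool_pos"]-[0,0,h]; u=np.array([c,s,0])
  print(((proj("side",[P,P+40*u,P-40*u])-(270,130)+.5)*4).round())
print(((proj("side",pts(x,y,yaw,[[-25,0,143],[17,0,150],[0,0,150]]))-(270,130)+.5)*4).round())
E
python3 go3.py
```

```text
0 [-6.69645229e-01  6.21601295e-01  1.59148566e+00 -4.44089210e-16
  9.28505701e-01 -1.04364523e+00] [-6.69645229e-01  4.81548868e-01  1.51737324e+00 -4.44089210e-16
  1.14267055e+00 -1.04364523e+00]
3.141592653589793 [-6.69645229e-01  6.21601295e-01  1.59148566e+00 -4.44089210e-16
  9.28505701e-01  2.09794742e+00] [-6.69645229e-01  4.81548868e-01  1.51737324e+00 -4.44089210e-16
  1.14267055e+00  2.09794742e+00]
-3.141592653589793 [-6.69645229e-01  6.21601295e-01  1.59148566e+00 -4.44089210e-16
  9.28505701e-01  2.09794742e+00] [-6.69645229e-01  4.81548868e-01  1.51737324e+00 -4.44089210e-16
  1.14267055e+00  2.09794742e+00]
12.0833 [ 532.9811164  -406.8225038   246.05857622] [-0.21486264 -0.34504775 -0.53101813]
[[256. 289.]
 [317. 268.]
 [193. 311.]]
[[221. 338.]
 [286. 304.]
 [260. 313.]]
```

View pics/m2.png

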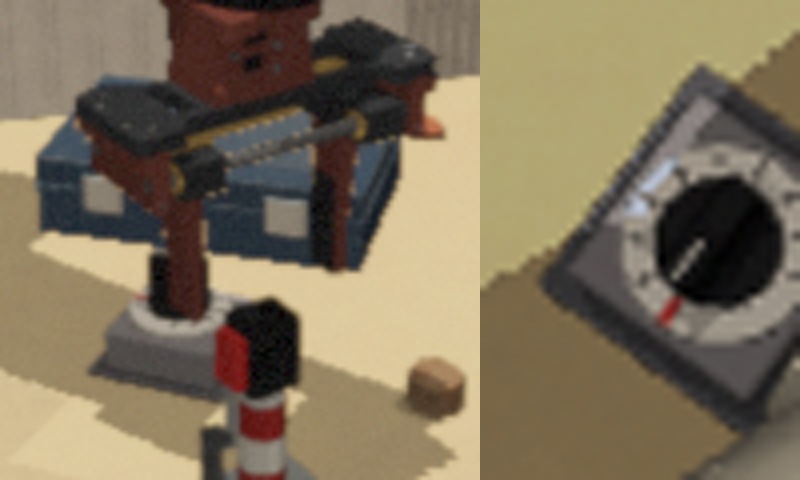

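The white line points at the red mark, so the dial is at zero. The fingers straddle the head, which sits at about (262,318). I'll descend and squeeze.

```bash
cat > go4.py <<'E'
from h import *
def st(m):
    s=env.read_state(); print(m,round(s["time_s"],2),np.round(s["tool_pos"],1),np.round(s["force"],1),np.round(s["wrist_torque"],2),round(s["width"],1),round(s["grip_force"],1)); return s
x,y,yaw=535.3,-405.3,.374; c,s=np.cos(yaw),np.sin(yaw)
t=[x-2*c,y-2*s]
print(env.move_l([*t,188],rate=80,f_stop=8)); st("down")
set_gripper(30); st("grip"); env.hold(.3); st("held")
E
python3 go4.py
```

```text
False
down 12.95 [ 533.7 -406.2  188.2] [-0.1 -0.2  0.4] [-0.05 -0.08 -0.02] 80.2 0.0
grip 13.69 [ 534.1 -405.8  188.2] [3.7 2.7 0.2] [ 0.23 -0.28  0.09] 36.5 30.0
held 13.99 [ 534.  -405.8  188.2] [4.4 3.  0.6] [ 0.37 -0.52  0.07] 36.7 30.0
```

Width 36.7 mm means the button is in. Now the pull.

```bash
cat > go5.py <<'E'
from h import *
def st(m):
    s=env.read_state(); print(m,round(s["time_s"],2),np.round(s["tool_pos"],1),np.round(s["force"],1),round(s["width"],1),round(s["grip_force"],1)); return s
p=env.read_state()["tool_pos"]; z0=p[2]
for d in(25,48,60,80,100,106): 
    r=env.move_l([p[0],p[1],z0+d],rate=50,f_stop=25); s=st((d,r))
    if r: break
else:
    r=env.move_l([p[0],p[1],z0+114],rate=15,f_stop=8); s=st(("end",r))
env.hold(.5); st("hold")
cv2.imwrite("pics/end.png",cv2.resize(viewer.camera("side")[80:290,250:430],None,fx=2.8,fy=2.8))
E
python3 go5.py
```

```text
(25, False) 14.64 [ 534.1 -405.8  212.8] [ 5.7  0.9 -4.7] 36.8 30.0
(48, False) 15.25 [ 534.  -405.8  235.9] [ 5.   0.2 -4.8] 37.0 30.0
(60, False) 15.64 [ 534.  -405.8  247.3] [ 5.5 -0.4 -8.6] 36.6 30.0
(80, False) 16.19 [ 534.  -405.8  267.2] [ 5.3 -0.8 -9.5] 36.4 30.0
(100, False) 16.74 [ 534.  -405.8  287.1] [ 6.  -0.5 -8.7] 36.3 30.0
(106, False) 17.01 [ 534.  -405.8  293. ] [ 6.1 -0.9 -9.8] 35.9 30.0
('end', True) 17.46 [ 534.1 -405.7  297.3] [  5.5  -3.3 -10. ] 36.5 30.0
hold 17.96 [ 534.1 -405.7  296.5] [ 5.3 -3.1 -8.7] 36.7 30.0
```

View pics/end.png

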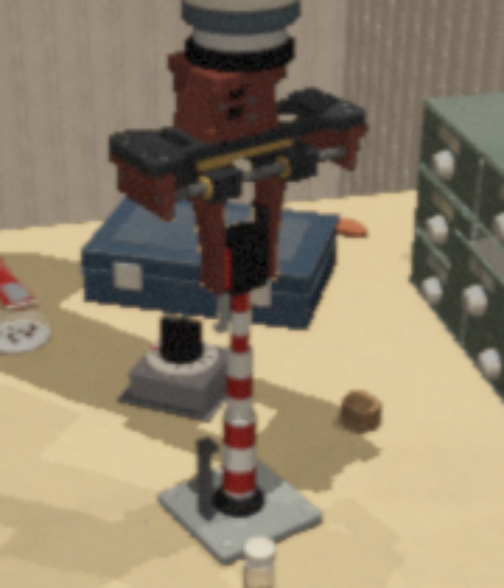

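The staff is fully drawn in the picture, but the force has relaxed to spring level at 108 mm. I'll ease up against the stop with some preload.

```bash
cat > go6.py <<'E'
from h import *
def st(m):
    s=env.read_state(); print(m,round(s["time_s"],2),np.round(s["tool_pos"],1),np.round(s["force"],1),round(s["width"],1),round(s["grip_force"],1)); return s
z=296.5
for i in range(6):
    z+=1; env.move_l([534.1,-405.7,z],rate=10); env.hold(.3); s=st(z)
    if s["force"][2]<-15: break
env.hold(1); st("hold")
E
python3 go6.py
```

```text
297.5 18.56 [ 534.1 -405.9  296.2] [ 5.9 -1.5 -9.7] 36.2 30.0
298.5 19.11 [ 534.1 -405.8  297.2] [ 6.2 -1.3 -9.3] 36.5 30.0
299.5 19.66 [ 534.1 -405.8  298.2] [  6.2  -1.8 -10.4] 36.1 30.0
300.5 20.21 [ 534.1 -405.8  298.4] [  7.7  -2.1 -13.3] 36.5 30.0
301.5 20.76 [ 534.  -405.8  298.5] [  9.   -3.7 -18.8] 36.5 30.0
hold 21.76 [ 534.  -405.8  298.5] [  9.3  -3.8 -19.4] 36.2 30.0
```

Rise is 110.3 mm and solid at 19 N, with the grip steady and the button in, so I'm handing in.

```bash
python3 -c "
from station import workorder; print(workorder.sign_off())"
```

```text
the job is handed in; nothing more can be done
None
```

I turned the dial back to its zero stop, then drew the staff up 110 mm to its second stop and handed the job in with the button still pressed; the hand-in gave no verdict.

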